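# Load a vial into a light-tight chamber with a flush friction shutter

## Robot

A 7-joint arm with a two-finger parallel gripper is mounted at the origin on the work surface. World frame = base frame: x ahead of the robot, y to its left, z up, the work surface at z = 0. Lengths are in mm, angles in rad, forces in N, time in s.
With the tool pointing down it reaches from about 400 to 875 mm from the base axis. Payload 4.4 kg.
Tool frame: the origin (TCP) lies at the very end of the fingers, on their centre line; the grasp point (between the pads) lies 19 mm behind it; z points along the fingers, y is the direction in which the jaws open and shut (so a half turn about z gives the same grasp; the last joint's range is limited). The gripper opens to 85 mm and grips with 20 to 120 N. Pads are 22 mm wide; open, the fingers measure 114 mm over their backs; the gripper's body (76 mm by 85 mm) begins 54 mm behind the grasp point. The pads swing forward as they close: fully open they stand 13 mm farther back than shut.
Start: joints at [-1.267, 0.628, 0.038, 1.517, -0.027, 0.996, -0.02], TCP at [234.906, 606.083, 231.313] pointing down, gripper open.
Joint ranges: [-3.06, 3.06], [-0.37, 2.12], [-1.25, 1.32], [0.18, 2.47], [-1.1, 4.24], [0.23, 1.98], [-2.94, 2.94]. Speed limits (rad/s): [2.57, 2.57, 3.14, 3.14, 3.14, 3.14, 3.14].

## Interface

Orientations are given as [roll, pitch, yaw] about the fixed x, y, z axes, in that order (R = Rz(yaw) Ry(pitch) Rx(roll)).
In Python, from cell import ctrl gives the robot as it stands. The module is installed in compiled form; this text tells all that it offers.
- The arm moves only by the shell command python3 -m jog 'ROWS'. ROWS is text: rows parted by semicolons, each of 7 numbers parted by spaces: the shift along the tool's x, y, z in mm, then the turn, a rotation vector about the tool's x, y, z in degrees, then the opening, from -1 (shut) to 1 (fully open). In form: x y z wx wy wz claw; .... A call has 1 to 8 rows; each row is the pose to reach, as a shift and turn from the pose commanded when the call began, along the tool's axes at that moment; what a row does not reach only later rows make up. A row lasts 1/8 s, in which the tool goes at most 62.5 mm and 10.7 degrees, less where a joint would pass 70% of its speed; a pose out of reach is approached as far as the arm can. A call with a gripper value outside its range is refused whole. The fingers move at their own pace and stop on an object; the grip force is fixed at half the most. Time passes only in rows, so rows that repeat a pose let the fingers close. It gives the time, the measured TCP pose, the force and the opening at its end, in the units of the state.
- ctrl.read_state(): the state, without advancing time (a new reading comes with each control period).
- ctrl.get_image(name): name is "side" or "top"; returns a dict with "image" (400x640x3 uint8, red, green, blue), "z_map" (400x640 float32, mm along the optical axis (not along the pixel's ray), 0 where there is no reading), "vertical_fov" (degrees; the focal length in pixels is half the picture's height over the tangent of half this angle, whatever the lens; pixels are square), "cx", "cy" (the principal point, pixels), "k1" (the pictures are not rectified: a ray, as slopes to the right and down, at radius r is drawn at 1 + k1 r^2 times it, then the intrinsics apply), "extrinsics" (4x4, takes a point from world to camera coordinates). Camera axes: x right, y down, z forward; pixel columns grow to the right and rows downward; lengths in mm; the calibration is good to about 2 mm. A picture is of the moment at which its call begins.
- ctrl.finish_job(): hands the job in, once; it reports no verdict.
The state is a dict: "clock": time; "qpos": joint angles; "qd": joint speeds; "tau": joint torques, N m; "eef_pos": TCP position; "tool_rot": TCP orientation; "force": force on the tool from outside, world axes, zero at the start; "torque": the same for the moment, N m; "width": finger opening in mm.
Only numpy, scipy, OpenCV 4.12 (cv2) and the standard library are available. Lean on these libraries where they do the work, as an engineer would, in place of code of your own. Each camera call takes 0.05 s, during which the arm holds its last target.

## Task

Put the amber vial with the tall narrow cap into the well of the bench instrument and shut the instrument again: slide its flush metal shutter fully open by pressing on it with shut fingertips, stand the vial right down in the well, let go, and slide the shutter fully closed over it in the same way. The shutter is a thin plate, so press firmly enough to drag it but never harder than 20 N; leave everything else on the bench where it stands.

Things in the scene. Friction and masses are not known exactly. Their poses are not given: they have to be found in the camera images.
- chamber: the bench instrument, fixed: white box 130 (x) by 220 (y) mm with a blue hood on its +y end; y is the way the shutter opens. Origin: centre of the housing's underside, 0 to 12 mm above the bench. In its frame, mm: shutter top z 82, flush with the white front wall (y -110 to -98) and side walls (|x| 47 to 65); hood y 30 to 110, top z 98 (its knob 105).
- chamber_floor (a point): centre of the floor of the sample chamber under the shutter, at (0, -68, 52) mm in the instrument's frame: a recess 94 mm (x) by 60 mm (y), its floor 24 mm below the shutter's underside and 30 mm below its top. The well's mouth is in the middle of it. Same axes as the instrument.
- well_floor (a point): centre of the flat floor of the well: a round hole 27 mm wide, 40 mm deep, chamfered at the mouth, straight down from the chamber floor; at (0, -68, 12) mm in the instrument's frame, z up. The vial standing on this floor is 20 mm out of the hole, its top 4 mm below the shutter's underside.
- shutter (a joint): how far the shutter is open, m: 0 = closed, 0.060 = fully open, stops at both ends. No handle or edge to catch when shut. It slides along the instrument's y with a drag of 5 N and stays where left. Fingertips pressed on it drag it by friction (coefficient about 0.5 to 0.8, varies: some need 13 N) and slip if pressed less. Over 20 N on it at any moment fails the task.
- shutter_pad (a point): middle of the shutter's ribbed rubber patch (60 by 44 mm, level with the plate within 1 mm), at the shutter's top face; moves with it. The shutter is an aluminium plate 93 (x) by 130 (y) mm, 6 mm thick. The point is 32 mm behind its front edge; with the shutter fully open it is 35 mm in front of the hood.
- vial_center (a point): the vial to load: amber glass, 24 mm diameter, with a narrow tall black screw cap (20 mm diameter, 18 mm tall) on a 16 mm neck; 60 mm tall over all, about 45 g. The point is on its axis, 30 mm above its underside; the cap reaches from 12 to 30 mm above this point. It stands in one of the rack's three holes.
- rack: the vial rack, fixed: white block 60 mm (x) by 190 mm (y), 30 mm tall, origin at the centre of its underside on the bench. Three holes 27 mm wide and 20 mm deep at y = -60, 0 and +60 mm; which vial stands in which hole varies.
- short_vial_center (a point): a bystander in the rack: short amber vial, 24 mm diameter, 46 mm tall, with a flat wide black cap (30 mm across). The point is on its axis, half-way up.
- tall_tube_center (a point): a bystander in the rack: clear open glass tube, 24 mm diameter (27 mm at the lip), 90 mm tall, no cap. The point is on its axis, half-way up.
- stopper: a bystander: loose rubber stopper, a cone 20 to 28 mm wide and 26 mm tall, standing on the bench between rack and instrument. Origin at the centre of its underside.
- beaker: a bystander: empty glass beaker, 70 mm wide, 90 mm tall, at the far side of the bench. Origin at the centre of its underside.
- flask: a bystander: conical glass flask, 84 mm wide, 120 mm tall, at the far side. Origin at the centre of its underside.
- spatula: a bystander: steel spatula, 180 mm long, flat on the bench to the left of the instrument. Origin underneath it; it lies along its x axis.
- wash_bottle: a bystander: white bottle with a red cap, 64 mm wide, 160 mm tall, at the left of the bench. Origin at the centre of its underside.
- dish: a bystander: shallow glass dish, 90 mm wide, 14 mm tall, at the far side. Origin at the centre of its underside.
There are look-alikes about, which are no part of the job. Leave any blue look-alike of the part that bears vial_center alone.

How it is judged:
By the outcome, as a careful person would: the job done as asked, in the order asked, and still so for the second after the job is handed in, with the robot touching nothing.
It also fails if it takes over 72 s, if anything falls off the work surface, if the arm or the gripper's body presses on something with over 40 N, if the wrist force passes 120 N, or if a joint passes its speed limit or range.

## Working session

There is one attempt and no reset: what is moved stays moved. The work goes in short steps, Python scripts to look and compute and a shell command to move; the robot and the scene stay as the last step left them, time stands still between calls to the robot, and variables do not carry over. Pictures are saved under pics/ and viewed, and the job is handed in when it is done.

```bash
mkdir -p pics; ls; cat > h.py <<'E'
import numpy as np, cv2
from cell import ctrl
def grab(n):
    d=ctrl.get_image(n); np.savez('last_%s.npz'%n,**d); return d
def K(d):
    f=200/np.tan(np.radians(d['vertical_fov'])/2)
    return np.array([[f,0,d['cx']],[0,f,d['cy']],[0,0,1]],float)
def cloud(d):
    f=K(d); v,u=np.mgrid[0:400,0:640].astype(float)
    pts=np.stack([u.ravel(),v.ravel()],-1)[:,None]
    # r^2 of undistorted slopes -> cv2 model k1
    s=cv2.undistortPoints(pts,f,np.array([float(d['k1']),0,0,0]))[:,0]
    z=d['z_map'].ravel().astype(float)
    P=np.c_[s*z[:,None],z]
    T=np.array(d['extrinsics']); W=(P-T[:3,3])@T[:3,:3]
    W[z==0]=np.nan
    return W.reshape(400,640,3)
def proj(d,X):
    T=np.array(d['extrinsics']); r,_=cv2.Rodrigues(T[:3,:3])
    return cv2.projectPoints(np.atleast_2d(np.array(X,float)),r,T[:3,3],K(d),np.array([float(d['k1']),0,0,0]))[0][:,0]
def load(n):
    z=np.load('last_%s.npz'%n); return {k:z[k] for k in z.files}
E
python3 - <<'E'
from h import *
s=ctrl.read_state(); print(s)
for n in('side','top'):
    d=grab(n); cv2.imwrite(f'pics/{n}0.png',d['image'][:,:,::-1]); print(n,d['vertical_fov'],d['cx'],d['cy'],d['k1'],np.round(d['extrinsics'],3).tolist())
E
```

```text
pics
{'clock': 0.0, 'qpos': array([-1.26682755,  0.62937162,  0.03844039,  1.51835234, -0.02699042,
        0.9963101 , -0.020006  ]), 'qd': array([ 1.82354463e-03, -1.57357396e-03, -2.64511751e-04,  9.15874976e-04,
       -2.44224865e-05, -5.97414776e-05, -1.82416699e-03]), 'tau': array([ 5.89971605e-04, -5.63409805e+01,  1.22685079e+00, -1.93442631e+01,
        1.11473768e-02,  1.06228862e-02, -3.82620826e-06]), 'eef_pos': array([234.65925551, 605.49564723, 230.37756174]), 'tool_rot': array([-3.13966956e+00,  3.36404571e-05,  2.77182474e+00]), 'force': array([-0.57494021, -0.87630006, -0.26173658]), 'torque': array([-0.02261723, -0.0044189 , -0.01186617]), 'width': 85.43521837863594}
side 55.64272601202163 322.9948626913588 200.61169201344282 -0.058159441294959036 [[0.93, -0.366, -0.014, -543.822], [-0.278, -0.679, -0.679, 290.268], [0.239, 0.636, -0.734, 843.531], [0.0, 0.0, 0.0, 1.0]]
top 48.46193793133969 321.375921751342 194.5976485914651 -0.01824097261582339 [[-0.003, -1.0, -0.009, 64.304], [-0.99, 0.004, -0.138, 622.257], [0.138, 0.009, -0.99, 1370.492], [0.0, 0.0, 0.0, 1.0]]
```

View pics/side0.png

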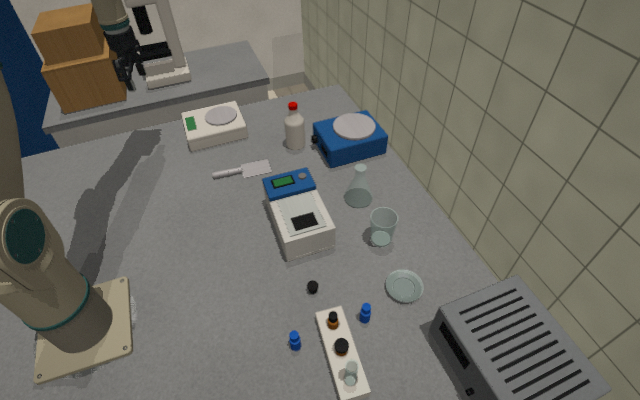

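View pics/top0.png

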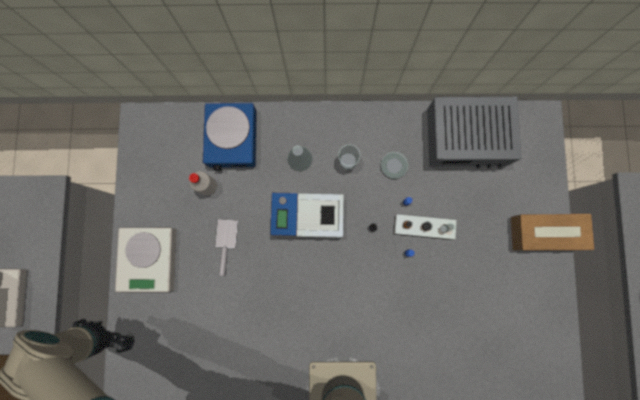

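```bash
python3 - <<'E'
from h import *
a=load('side')['image'][270:400,270:400,::-1]; b=load('side')['image'][160:270,250:350,::-1]
c=load('top')['image'][180:270,260:470,::-1]
cv2.imwrite('pics/cropA.png',np.hstack([cv2.resize(a,(400,400),interpolation=2),cv2.resize(b,(364,400),interpolation=2)]))
cv2.imwrite('pics/cropB.png',cv2.resize(c,None,fx=3.8,fy=3.8,interpolation=2))
for n in('side','top'):
    d=load(n);W=cloud(d)
    f=lambda u,v:np.round(W[v,u]).tolist()
    if n=='top':
        for p in[(407,225),(427,226),(446,229),(407,201),(410,253),(373,227),(310,200),(310,234),(340,198),(340,234),(300,215),(327,215),(283,218),(350,300)]:print(p,f(*p))
    else:
        for p in[(333,316),(341,346),(351,375),(295,334),(366,307),(313,286),(303,220),(275,195),(292,210)]:print(p,f(*p))
E
```

```text
(333, 316) [525.0, -210.0, 69.0]
(341, 346) [518.0, -270.0, 56.0]
(351, 375) [508.0, -338.0, 86.0]
(295, 334) [440.0, -214.0, 59.0]
(366, 307) [600.0, -214.0, 60.0]
(313, 286) [519.0, -103.0, 24.0]
(303, 220) [551.0, 48.0, 83.0]
(275, 195) [508.0, 142.0, 99.0]
(292, 210) [536.0, 89.0, 83.0]
(407, 225) [523.0, -203.0, 68.0]
(427, 226) [521.0, -267.0, 55.0]
(446, 229) [509.0, -319.0, 80.0]
(407, 201) [599.0, -206.0, 60.0]
(410, 253) [437.0, -210.0, 62.0]
(373, 227) [520.0, -102.0, 27.0]
(310, 200) [600.0, 97.0, 82.0]
(310, 234) [496.0, 97.0, 83.0]
(340, 198) [607.0, 4.0, 80.0]
(340, 234) [495.0, 5.0, 83.0]
(300, 215) [554.0, 128.0, 82.0]
(327, 215) [554.0, 45.0, 82.0]
(283, 218) [544.0, 179.0, 96.0]
(350, 300) [290.0, -27.0, 0.0]
```

View pics/cropA.png

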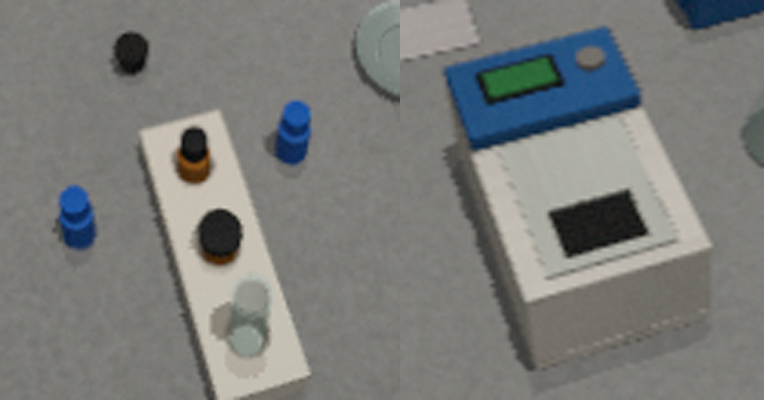

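View pics/cropB.png

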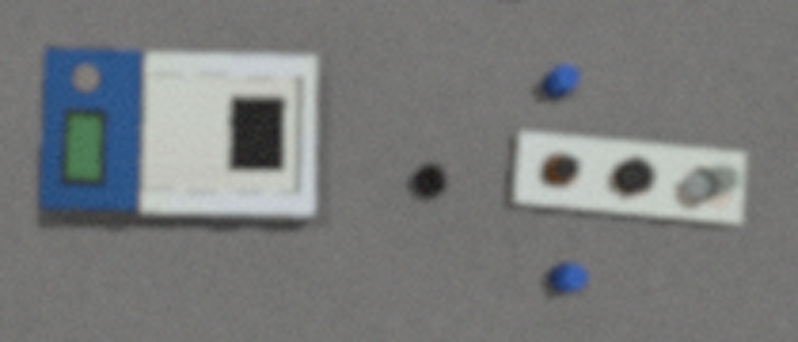

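```bash
python3 - <<'E'
from h import *
for n in('top','side'):
    W=cloud(load(n)); im=load(n)['image'].astype(int)
    x,y,z=W[...,0],W[...,1],W[...,2]
    m=(x>460)&(x<640)&(y>-40)&(y<240)&(z>76)&(z<110)
    p=W[m]; r=cv2.minAreaRect(p[:,:2].astype(np.float32)); print(n,'inst',r, 'ztop',np.median(p[p[:,2]<90,2]), np.median(p[p[:,2]>92,2]))
    dark=m&(im.sum(2)<150)&(z<90)
    q=W[dark]; q=q[(q[:,1]<100)]
    print(' pad',len(q),cv2.minAreaRect(q[:,:2].astype(np.float32)),np.median(q[:,2]))
    hood=m&(z>92);print(' hood',cv2.minAreaRect(W[hood][:,:2].astype(np.float32)))
    m=(x>460)&(x<600)&(y>-380)&(y<-150)&(z>24)&(z<34)
    print(' rack',cv2.minAreaRect(W[m][:,:2].astype(np.float32)))
    for nm,c,zl in(('vial',(524,-206),62),('short',(520,-267),50),('st',(520,-103),20)):
        m=(np.hypot(x-c[0],y-c[1])<25)&(z>zl); q=W[m]
        print(' ',nm,len(q),np.round(q.mean(0),1),np.round(q.min(0)),np.round(q.max(0)))
E
```

```text
top inst ((555.1038208007812, 108.05384063720703), (219.4314727783203, 130.20184326171875), 89.36053466796875) ztop 81.97578287621457 99.07083248601367
 pad 166 ((555.411376953125, 44.62668228149414), (30.903385162353516, 47.16363525390625), 89.87518310546875) 81.8228992977813
 hood ((555.293212890625, 112.17810821533203), (209.02093505859375, 128.41159057617188), 88.55476379394531)
 rack ((541.8944091796875, -270.8720703125), (192.03656005859375, 101.50420379638672), 84.14301300048828)
  vial 34 [ 527.5 -207.8   69.3] [ 520. -218.   62.] [ 536. -199.   76.]
  short 69 [ 521.1 -268.6   56.1] [ 508. -283.   51.] [ 536. -255.   63.]
  st 52 [ 520.6 -101.6   26.1] [ 507. -115.   20.] [533. -89.  32.]
side inst ((554.3992919921875, 106.58869171142578), (222.02056884765625, 129.56117248535156), 88.37755584716797) ztop 82.34355863549843 99.24781274406723
 pad 280 ((552.8252563476562, 44.05777359008789), (41.94852828979492, 57.94765090942383), 84.89726257324219) 82.70878568403816
 hood ((556.3868408203125, 176.0944366455078), (83.00117492675781, 129.57351684570312), 88.42427062988281)
 rack ((539.5087890625, -270.3643493652344), (191.60049438476562, 104.58892059326172), 82.2790756225586)
  vial 72 [ 523.7 -208.6   68.9] [ 515. -217.   62.] [ 534. -198.   73.]
  short 183 [ 518.2 -268.5   55.3] [ 504. -283.   50.] [ 533. -253.   59.]
  st 97 [ 519.  -102.4   25.4] [ 506. -116.   20.] [532. -87.  29.]
```

The vial meant is the amber one with the narrow cap: side (333,320), top (407,225). The others are the wide-capped amber vial at side (341,346), the clear tube at (351,375), and blue look-alikes at (295,340) and (366,312). The enlarged crop confirms it. The instrument is at about (555,107), yawed about -1°, with the shutter pad near (554,42,82). First I go above the pad with the fingers shut.

```bash
cat >> h.py <<'E'
from scipy.spatial.transform import Rotation as Ro
def go(x,y,z,yaw_deg):
    s=ctrl.read_state(); R=Ro.from_euler('xyz',s['tool_rot'])
    t=Ro.from_euler('xyz',[np.pi,0,np.radians(yaw_deg)])
    print('shift',np.round(R.inv().apply(np.array([x,y,z])-s['eef_pos']),1),'rot',np.round((R.inv()*t).as_rotvec(degrees=True),2))
def st():
    s=ctrl.read_state(); print(round(s['clock'],2),np.round(s['eef_pos'],1),np.round(np.degrees(s['tool_rot']),2),'F',np.round(s['force'],1),'w',round(s['width'],1))
E
python3 -c "
from h import *
go(553.5,42,130,89)"
```

```text
shift [-501.  -410.1  101.2] rot [-8.000e-02  6.000e-02  6.981e+01]
```

```bash
python3 -m jog '-501 -410 0 0 0 69.8 1; -501 -410 0 0 0 69.8 -1; -501 -410 0 0 0 69.8 -1; -501 -410 0 0 0 69.8 -1; -501 -410 0 0 0 69.8 -1; -501 -410 0 0 0 69.8 -1; -501 -410 0 0 0 69.8 -1; -501 -410 0 0 0 69.8 -1'
python3 -c "
from h import *
st();go(553.5,42,120,89)"
```

```text
clock: 1.1
eef_pos: [481.8, 169.4, 231.2]
tool_rot: [-3.141, 0.0, 1.553]
force: [0.9, 0.8, 0.1]
width: -0.3
1.1 [481.8 169.4 231.2] [-1.7999e+02  1.0000e-02  8.9000e+01] F [0.9 0.8 0.1] w -0.3
shift [-126.1   73.9  111.2] rot [-0.01  0.01  0.  ]
```

```bash
python3 -m jog '-126 74 111 0 0 0 -1; -126 74 111 0 0 0 -1; -126 74 111 0 0 0 -1; -126 74 111 0 0 0 -1; -126 74 111 0 0 0 -1'
python3 - <<'E'
from h import *
st()
d=grab('side'); cv2.imwrite('pics/s1.png',cv2.resize(d['image'][100:300,200:420,::-1],(770,700)[:2] if 0 else (660,600),interpolation=2))
print(proj(d,[ctrl.read_state()['eef_pos'],[553.5,42,82]]))
go(553.5,42,95,89)
E
```

```text
clock: 1.72
eef_pos: [552.6, 44.2, 120.0]
tool_rot: [-3.14, -0.001, 1.553]
force: [1.3, 1.5, 0.0]
width: -0.1
1.73 [552.6  44.2 120. ] [-1.7993e+02 -3.0000e-02  8.9000e+01] F [1.3 1.5 0. ] w -0.1
[[303.24583114 210.60634585]
 [304.73227503 221.60516314]]
shift [-3.1  0.7 25.5] rot [-0.01 -0.06  0.09]
```

View pics/s1.png

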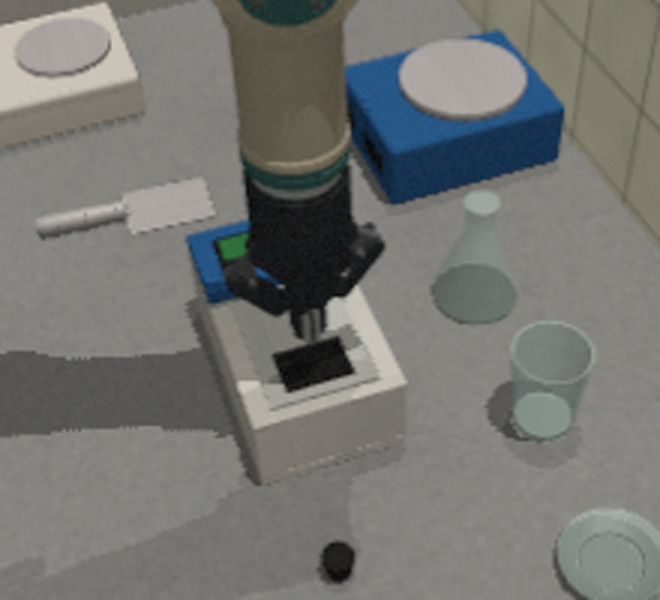

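The picture shows the shut fingertips at about side pixel (304,212), above the black patch and matching the projection. Next I lower gently.

```bash
python3 -m jog '-3 1 26 0 0 0 -1; -3 1 30 0 0 0 -1; -3 1 33 0 0 0 -1; -3 1 33 0 0 0 -1'; python3 -m jog '0 0 0 0 0 0 -1; 0 0 1 0 0 0 -1;0 0 1 0 0 0 -1'
```

```text
clock: 2.28
eef_pos: [554.3, 41.3, 88.0]
tool_rot: [3.141, -0.0, 1.554]
force: [0.1, -0.7, 0.1]
width: -0.1
clock: 2.65
eef_pos: [554.0, 40.7, 86.4]
tool_rot: [3.142, -0.0, 1.553]
force: [0.3, 0.4, -0.0]
width: 0.1
```

```bash
for i in 1 2; do python3 -m jog '0 0 1 0 0 0 -1;0 0 1 0 0 0 -1' | sed -n '1,4p'; done
```

```text
clock: 2.9
eef_pos: [553.9, 40.7, 85.2]
tool_rot: [-3.141, -0.0, 1.553]
force: [-0.2, -0.7, -0.3]
clock: 3.15
eef_pos: [553.9, 40.7, 84.2]
tool_rot: [-3.141, 0.0, 1.554]
force: [0.1, 0.2, -1.3]
```

```bash
python3 -m jog '0 0 0.7 0 0 0 -1;0 0 0.7 0 0 0 -1' | sed -n '1,4p'
```

```text
clock: 3.4
eef_pos: [554.0, 40.7, 83.5]
tool_rot: [-3.141, 0.0, 1.554]
force: [0.4, -0.1, -0.3]
```

```bash
python3 -m jog '0 0 0.5 0 0 0 -1;0 0 0.5 0 0 0 -1' | sed -n '1,4p'
```

```text
clock: 3.65
eef_pos: [554.0, 40.7, 83.1]
tool_rot: [-3.142, -0.0, 1.554]
force: [-0.3, -0.2, 0.1]
```

```bash
python3 -m jog '0 0 0.4 0 0 0 -1;0 0 0.4 0 0 0 -1' | sed -n '1,4p'
```

```text
clock: 3.9
eef_pos: [554.0, 40.7, 82.7]
tool_rot: [-3.142, -0.0, 1.554]
force: [0.3, -0.0, -0.4]
```

```bash
python3 -m jog '0 0 0.4 0 0 0 -1;0 0 0.4 0 0 0 -1' | sed -n '1,4p'
```

```text
clock: 4.15
eef_pos: [554.0, 40.7, 82.5]
tool_rot: [3.141, -0.0, 1.553]
force: [-0.1, -0.1, 1.7]
```

```bash
python3 -m jog '0 0 0.4 0 0 0 -1;0 0 0.4 0 0 0 -1' | sed -n '1,4p'
```

```text
clock: 4.4
eef_pos: [554.1, 40.7, 82.4]
tool_rot: [3.141, -0.0, 1.553]
force: [-1.0, -0.7, 5.6]
```

```bash
python3 -m jog '0 0 0.4 0 0 0 -1;0 0 0.4 0 0 0 -1' | sed -n '1,4p'
```

```text
clock: 4.65
eef_pos: [554.0, 40.7, 82.4]
tool_rot: [3.141, -0.0, 1.553]
force: [-1.9, -0.1, 9.9]
```

```bash
python3 -m jog '0 0 0.4 0 0 0 -1;0 0 0.4 0 0 0 -1' | sed -n '1,4p'
```

```text
clock: 4.9
eef_pos: [554.1, 40.7, 82.3]
tool_rot: [3.141, -0.001, 1.553]
force: [-2.6, 0.2, 12.2]
```

```bash
python3 -m jog '0 0 0.3 0 0 0 -1;1 0 0.3 0 0 0 -1;2 0 0.3 0 0 0 -1' | sed -n '1,4p'
```

```text
clock: 5.28
eef_pos: [554.1, 40.8, 82.3]
tool_rot: [3.141, 0.002, 1.552]
force: [-3.2, -4.7, 14.5]
```

```bash
python3 -m jog '1 0 0 0 0 0 -1;2 0 0 0 0 0 -1;3 0 0 0 0 0 -1;4 0 0 0 0 0 -1' | sed -n '1,4p'
```

```text
clock: 5.78
eef_pos: [554.2, 44.0, 82.3]
tool_rot: [3.141, 0.002, 1.552]
force: [-3.6, -4.9, 14.1]
```

```bash
python3 -m jog '1 0 0 0 0 0 -1;2 0 0 0 0 0 -1;3.5 0 0 0 0 0 -1;5 0 0 0 0 0 -1;6.5 0 0 0 0 0 -1;8 0 0 0 0 0 -1;9.5 0 0 0 0 0 -1;11 0 0 0 0 0 -1' | sed -n '1,4p'
```

```text
clock: 6.78
eef_pos: [554.4, 54.9, 82.3]
tool_rot: [3.141, 0.002, 1.552]
force: [-3.5, -6.0, 14.5]
```

```bash
python3 - <<'E'
from h import *
st()
d=grab('side'); cv2.imwrite('pics/s2.png',cv2.resize(d['image'][150:270,240:350,::-1],(550,600),interpolation=2))
E
```

```text
6.78 [554.4  54.9  82.3] [1.7995e+02 1.3000e-01 8.8900e+01] F [-3.5 -6.  14.5] w -0.1
```

View pics/s2.png

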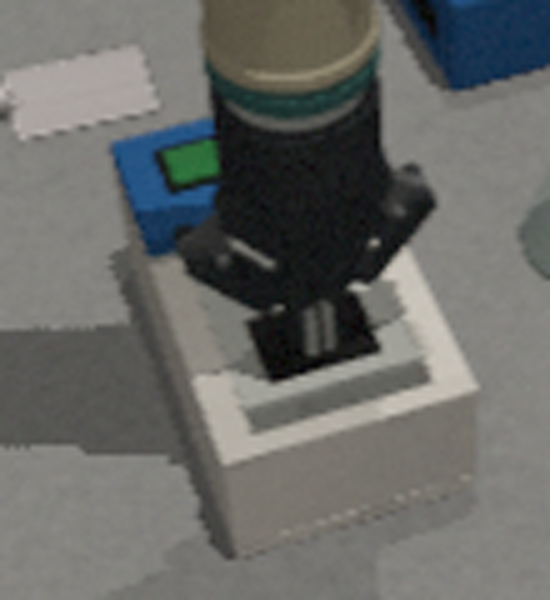

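The shutter is moving: a gap has opened at its front edge, around side (308,228), and the tips still sit on the patch centre at (304,215).

```bash
python3 -m jog '1.5 0 0 0 0 0 -1;3 0 0 0 0 0 -1;4.5 0 0 0 0 0 -1;6 0 0 0 0 0 -1;7.5 0 0 0 0 0 -1;9 0 0 0 0 0 -1;10.5 0 0 0 0 0 -1;12 0 0 0 0 0 -1' | sed -n '1,4p'
```

```text
clock: 7.82
eef_pos: [554.7, 67.0, 82.3]
tool_rot: [3.141, 0.002, 1.552]
force: [-3.0, -4.7, 14.8]
```

```bash
python3 -m jog '1.5 0 0 0 0 0 -1;3 0 0 0 0 0 -1;4.5 0 0 0 0 0 -1;6 0 0 0 0 0 -1;7.5 0 0 0 0 0 -1;9 0 0 0 0 0 -1;10.5 0 0 0 0 0 -1;12 0 0 0 0 0 -1' | sed -n '1,4p'
```

```text
clock: 8.82
eef_pos: [555.0, 79.0, 82.3]
tool_rot: [3.14, 0.002, 1.552]
force: [-3.4, -5.4, 15.0]
```

```bash
python3 -m jog '1.5 0 0 0 0 0 -1;3 0 0 0 0 0 -1;4.5 0 0 0 0 0 -1;6 0 0 0 0 0 -1;7.5 0 0 0 0 0 -1;9 0 0 0 0 0 -1;10.5 0 0 0 0 0 -1;12 0 0 0 0 0 -1' | sed -n '1,4p'
```

```text
clock: 9.82
eef_pos: [555.3, 91.1, 82.3]
tool_rot: [3.14, 0.002, 1.552]
force: [-3.9, -6.3, 14.9]
```

```bash
python3 -m jog '1 0 -0.03 0 0 0 -1;2 0 -0.03 0 0 0 -1;3 0 -0.03 0 0 0 -1;4 0 -0.03 0 0 0 -1;5 0 -0.03 0 0 0 -1;6 0 -0.03 0 0 0 -1;7 0 -0.03 0 0 0 -1;8 0 -0.03 0 0 0 -1' | sed -n '1,4p'
```

```text
clock: 10.82
eef_pos: [555.5, 98.7, 82.3]
tool_rot: [3.14, 0.003, 1.552]
force: [-3.6, -5.8, 14.0]
```

```bash
python3 -m jog '0.7 0 0 0 0 0 -1;1.4 0 0 0 0 0 -1' | sed -n '1,4p'
```

```text
clock: 11.08
eef_pos: [555.5, 98.8, 82.3]
tool_rot: [3.14, 0.004, 1.551]
force: [-3.5, -9.8, 14.6]
```

```bash
python3 -m jog '0.5 0 0 0 0 0 -1;1 0 0 0 0 0 -1;1 0 0 0 0 0 -1' | sed -n '1,4p'
```

```text
clock: 11.45
eef_pos: [555.5, 98.8, 82.3]
tool_rot: [3.14, 0.005, 1.55]
force: [-4.7, -9.6, 15.3]
```

```bash
python3 -m jog '-2 0 0 0 0 0 -1;-2 0 -1 0 0 0 -1;-2 0 -3 0 0 0 -1;-2 0 -60 0 0 0 -1;-60 90 -75 0 0 0 0;-120 150 -75 0 0 0 0;-120 150 -75 0 0 0 0;-120 150 -75 0 0 0 0' | sed -n '1,5p'
python3 - <<'E'
from h import *
for n,(a,b,c,e) in dict(side=(150,270,240,350),top=(170,260,250,370)).items():
    d=grab(n); cv2.imwrite(f'pics/{n}3.png',cv2.resize(d['image'][a:b,c:e,::-1],None,fx=5,fy=5,interpolation=2))
E
```

```text
clock: 12.45
eef_pos: [705.5, -24.1, 155.5]
tool_rot: [3.139, 0.004, 1.548]
force: [-0.6, -0.4, 0.9]
width: 42.5
```

View pics/side3.png

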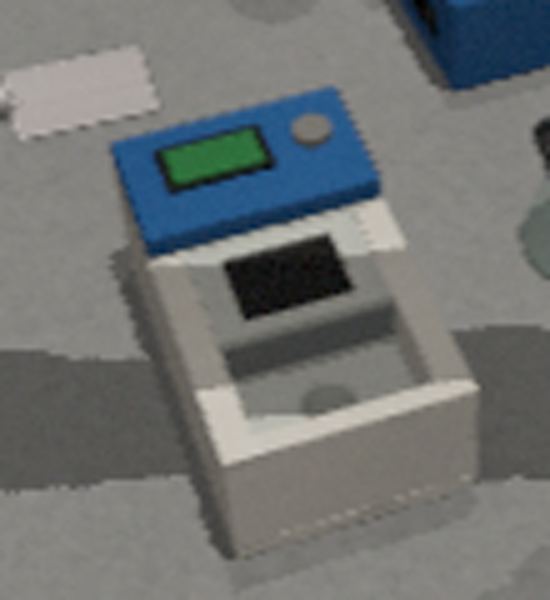

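View pics/top3.png

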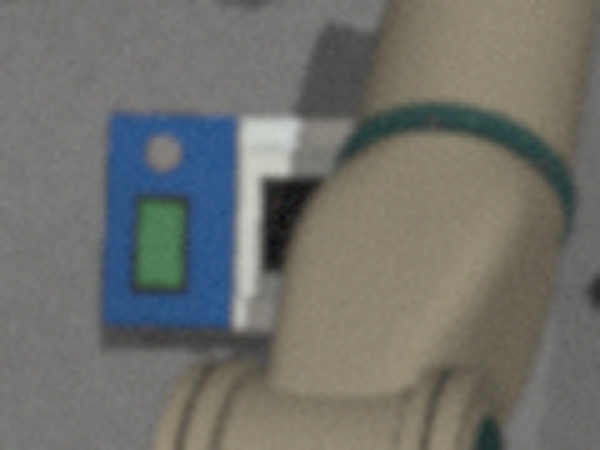

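The shutter is fully open: the well shows at side (306,230) and the patch sits just in front of the hood. Now the vial.

```bash
python3 -c "
from h import *
st();go(525.6,-208.2,130,89)"
```

```text
12.55 [702.7 -18.8 154.8] [-1.7992e+02 -2.0000e-02  8.8950e+01] F [-0.6  0.8 -0.9] w 42.5
shift [-192.6 -173.6   25. ] rot [-0.08 -0.02 -0.05]
```

```bash
python3 -m jog '-193 -174 0 0 0 0 0;-193 -174 0 0 0 0 0;-193 -174 0 0 0 0 0;-193 -174 0 0 0 0 0;-193 -174 0 0 0 0 0;-193 -174 0 0 0 0 0;-193 -174 0 0 0 0 0' | sed -n '1,5p'
python3 - <<'E'
from h import *
d=grab('side'); cv2.imwrite('pics/s4.png',cv2.resize(d['image'][240:400,250:410,::-1],(600,600),interpolation=2))
d=grab('top'); cv2.imwrite('pics/t4.png',cv2.resize(d['image'][170:260,260:380,::-1],None,fx=5,fy=5,interpolation=2))
st(); go(525.6,-208.2,90,89)
print(proj(load('side'),[ctrl.read_state()['eef_pos']]))
E
```

```text
clock: 13.42
eef_pos: [527.1, -205.6, 155.7]
tool_rot: [3.141, -0.002, 1.558]
force: [-0.8, 0.6, 0.2]
width: 42.7
13.53 [ 526.9 -206.3  155.6] [ 1.7998e+02 -5.0000e-02  8.9220e+01] F [ 0.5  1.4 -0. ] w 42.6
shift [-2.  -1.3 65.6] rot [ 0.02 -0.05  0.22]
[[333.28041125 293.5507762 ]]
```

View pics/s4.png

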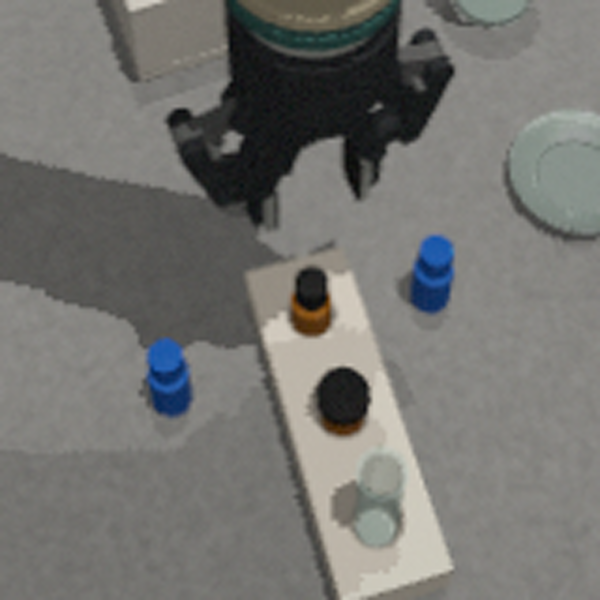

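View pics/t4.png

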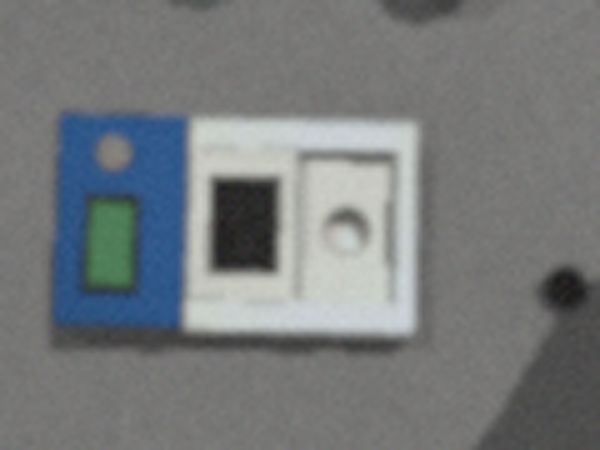

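```bash
cat >> h.py <<'E'
def ray(d,u,v,z):
    s=cv2.undistortPoints(np.array([[[u,v]]],float),K(d),np.array([float(d['k1']),0,0,0]))[0,0]
    T=np.array(d['extrinsics']);R=T[:3,:3];c=-R.T@T[:3,3];r=R.T@np.array([s[0],s[1],1.])
    return c+r*(z-c[2])/r[2]
E
python3 - <<'E'
from h import *
t=load('top');s=load('side')
print('well top',ray(t,328.8,216,52.4),'side',ray(s,305.3,229.3,52.4))
print('vial side',ray(s,332.9,313.7,70),'top',ray(t,408.5,224,70))
# cap segmentation
for d in (t,s):
    print('cam',-np.array(d['extrinsics'])[:3,:3].T@np.array(d['extrinsics'])[:3,3])
    for c in ((525,-208,70),): print(proj(d,[c]))
def seg(d,c,r):
    im=d['image'].astype(int); u,v=np.round(proj(d,[c])[0]).astype(int)
    m=(im[v-r:v+r+1,u-r:u+r+1].sum(2)<130)
    ys,xs=np.nonzero(m); return xs.mean()+u-r,ys.mean()+v-r,len(xs),xs.min()+u-r,xs.max()+u-r,ys.min()+v-r,ys.max()+v-r
p=seg(s,(525,-208,61),7); print('cap side',p,ray(s,p[0],p[1],61))
# pad
for d,z in((t,82.4),(s,82.4)):
    im=d['image'].astype(int).sum(2); W=cloud(d)
    m=(im<150)&(abs(W[...,0]-555)<40)&(abs(W[...,1]-103)<30)&(abs(W[...,2]-82)<8)
    v,u=np.nonzero(m); print('pad',ray(d,u.mean(),v.mean(),z),len(u))
    m=(W[...,0]>460)&(W[...,0]<640)&(W[...,1]>-40)&(W[...,1]<240)&(W[...,2]>92)
    print('hood',cv2.minAreaRect(W[m][:,:2].astype(np.float32)))
E
```

```text
well top [553.28058427  38.93151381  52.4       ] side [553.17528763  41.18847855  52.4       ]
vial side [ 526.76327906 -205.88149099   70.        ] top [ 525.9519466  -207.00419209   70.        ]
cam [ 427.92951743   49.68506955 1443.6052642 ]
[[408.83150645 224.30671084]]
cam [ 384.85343454 -538.65647682  808.25685035]
[[332.50643759 314.86820238]]
cap side (np.float64(332.52), np.float64(316.93333333333334), 75, np.int64(329), np.int64(336), np.int64(312), np.int64(322)) [ 524.95387158 -208.29493311   61.        ]
pad [554.95831146 101.98218277  82.4       ] 162
hood ((556.551513671875, 162.75294494628906), (107.60359191894531, 128.34429931640625), 88.77116394042969)
pad [553.02322857 101.97627791  82.4       ] 237
hood ((536.349609375, 176.91482543945312), (83.28231811523438, 89.28436279296875), 89.14903259277344)
```

```bash
python3 -m jog '-1 -1 40 0 0 0 0;-1 -1 75 0 0 0 0;-1 -1 75 0 0 0 0;-1 -1 75 0 0 0 0' | sed -n '1,5p'
python3 - <<'E'
from h import *
d=grab('side'); cv2.imwrite('pics/s5.png',cv2.resize(d['image'][270:360,290:380,::-1],(600,600),interpolation=2))
st(); go(525.6,-207.5,54,89)
E
```

```text
clock: 14.02
eef_pos: [525.7, -209.3, 81.6]
tool_rot: [3.14, 0.0, 1.555]
force: [-0.3, 0.4, -0.4]
width: 42.8
14.07 [ 525.9 -209.5   82.1] [1.7988e+02 4.0000e-02 8.9050e+01] F [-0.2 -0.7  0.3] w 42.8
shift [ 2.  -0.4 28.1] rot [0.12 0.04 0.05]
```

View pics/s5.png

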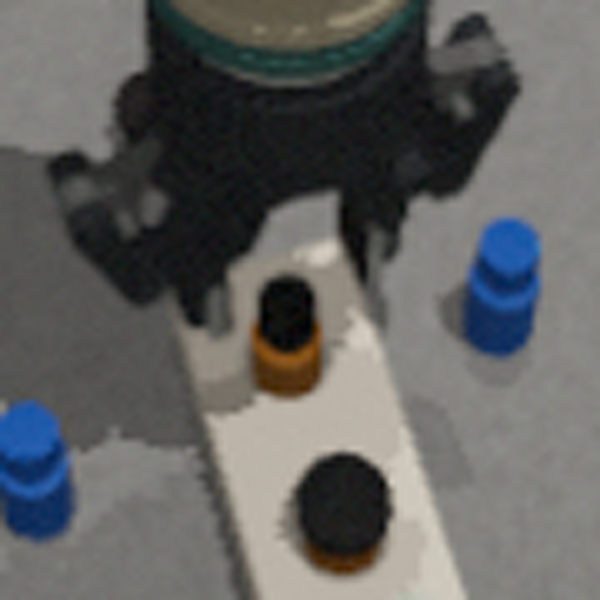

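```bash
python3 -m jog '2 0 14 0 0 0 0;2 0 28 0 0 0 0;2 0 28 0 0 0 0;2 0 28 0 0 0 -1;2 0 28 0 0 0 -1;2 0 28 0 0 0 -1;2 0 28 0 0 0 -1' | sed -n '1,5p'
```

```text
clock: 14.95
eef_pos: [524.9, -207.5, 53.0]
tool_rot: [3.141, 0.0, 1.554]
force: [0.5, 0.2, 0.9]
width: 17.3
```

```bash
python3 -m jog '0 0 0 0 0 0 -1;0 0 0 0 0 0 -1' | sed -n '1,5p'
python3 - <<'E'
from h import *
d=grab('side'); cv2.imwrite('pics/s6.png',cv2.resize(d['image'][280:360,300:370,::-1],(525,600),interpolation=2))
E
```

```text
clock: 15.2
eef_pos: [524.8, -207.5, 53.0]
tool_rot: [3.141, 0.0, 1.554]
force: [-0.3, 0.3, 1.0]
width: 17.7
```

View pics/s6.png

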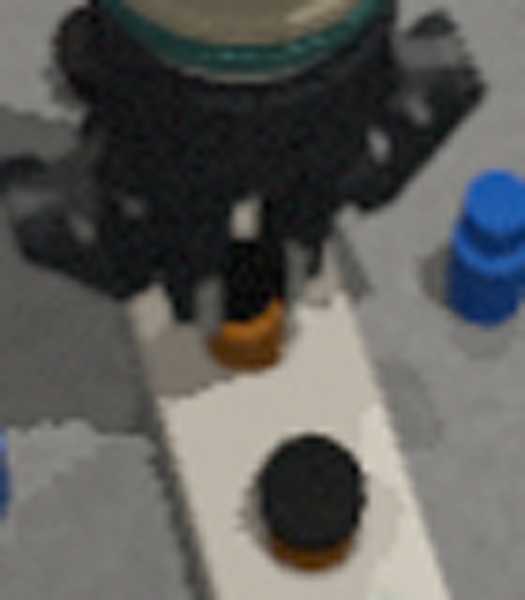

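```bash
python3 -m jog '0 0 -20 0 0 0 -1;0 0 -50 0 0 0 -1;0 0 -90 0 0 0 -1;0 0 -100 0 0 0 -1;0 0 -100 0 0 0 -1' | sed -n '1,5p'
python3 - <<'E'
from h import *
st();go(553.4,39.8,153,89)
d=grab('side'); cv2.imwrite('pics/s7.png',cv2.resize(d['image'][250:350,290:380,::-1],(540,600),interpolation=2))
E
```

```text
clock: 15.88
eef_pos: [524.8, -207.3, 153.0]
tool_rot: [3.141, -0.0, 1.554]
force: [-0.1, 0.9, -1.0]
width: 17.8
15.88 [ 524.8 -207.3  153. ] [179.96  -0.    89.03] F [-0.1  0.9 -1. ] w 17.8
shift [247.5  24.4   0. ] rot [ 0.04 -0.    0.03]
```

View pics/s7.png

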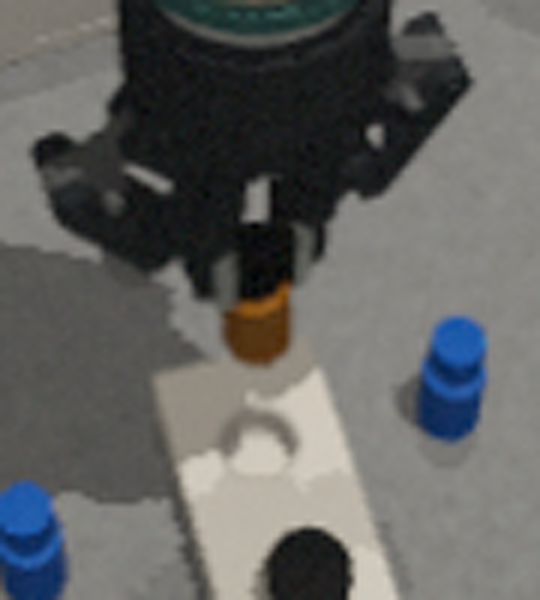

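```bash
python3 -m jog '60 6 0 0 0 0 -1;120 12 0 0 0 0 -1;180 18 0 0 0 0 -1;230 22 0 0 0 0 -1;247.5 24.4 0 0 0 0 -1;247.5 24.4 0 0 0 0 -1;247.5 24.4 0 0 0 0 -1' | sed -n '1,5p'
python3 - <<'E'
from h import *
st();go(553.4,39.8,110,89)
d=grab('side'); cv2.imwrite('pics/s8.png',cv2.resize(d['image'][160:260,260:350,::-1],(540,600),interpolation=2))
e=ctrl.read_state()['eef_pos']
# amber segmentation
im=d['image'].astype(int); m=(im[...,0]>im[...,2]+35)&(im[...,0]>60); m[:170]=0;m[250:]=0;m[:,:280]=0;m[:,330:]=0
v,u=np.nonzero(m); print('amber',u.mean(),v.mean(),len(u),u.min(),u.max(),v.min(),v.max())
# predicted silhouette of body (axis at TCP)
a=np.linspace(0,2*np.pi,60)
P=[e+[12*np.cos(t),12*np.sin(t),h-43] for t in a for h in(0,38)]
q=proj(d,P); print('pred',q.min(0),q.max(0))
W=cloud(d)[m]; print(np.nanmean(W,0))
E
```

```text
clock: 16.8
eef_pos: [552.9, 37.0, 152.4]
tool_rot: [-3.141, 0.002, 1.551]
force: [0.4, -1.7, -0.5]
width: 17.6
16.8 [552.9  37.  152.4] [-1.7994e+02  1.0000e-01  8.8840e+01] F [ 0.4 -1.7 -0.5] w 17.6
shift [ 2.9  0.5 42.4] rot [-0.06  0.1  -0.16]
amber 304.4672897196262 212.6822429906542 107 300 309 206 219
pred [298.80610494 201.64212708] [309.65278269 219.69212848]
[551.51706288  31.36164091 128.10907248]
```

View pics/s8.png

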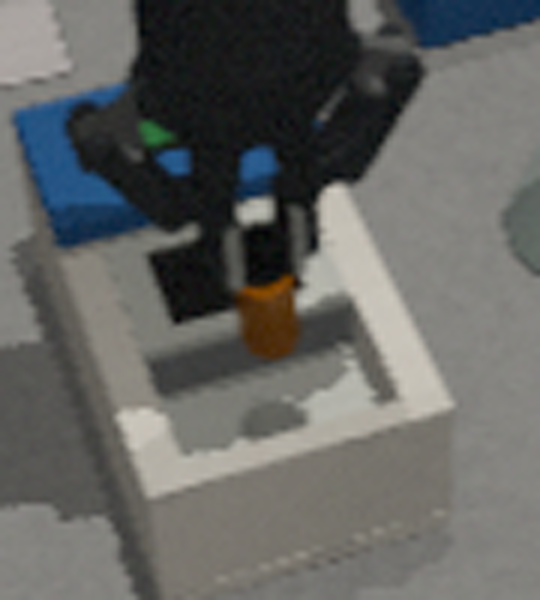

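```bash
python3 -m jog '0 0 0 0 0 0 -1;0 0 0 0 0 0 -1' | sed -n '1,5p'; python3 -c "
from h import *
go(553.4,40,104,89)"
```

```text
clock: 17.1
eef_pos: [553.4, 38.6, 152.9]
tool_rot: [3.142, 0.0, 1.552]
force: [0.7, 0.7, 0.5]
width: 17.6
shift [ 1.5  0.  48.9] rot [ 0.    0.01 -0.09]
```

```bash
python3 -m jog '1 0 20 0 0 0 -1;1 0 35 0 0 0 -1;1 0 45 0 0 0 -1;1 0 49 0 0 0 -1;1 0 49 0 0 0 -1;1 0 49 0 0 0 -1' | sed -n '1,5p'; python3 - <<'E'
from h import *
st();go(553.4,40,97,89)
d=grab('side'); cv2.imwrite('pics/s9.png',cv2.resize(d['image'][190:250,270:340,::-1],(700,600),interpolation=2))
d=grab('top'); cv2.imwrite('pics/t9.png',cv2.resize(d['image'][190:240,290:350,::-1],(720,600),interpolation=2))
E
```

```text
clock: 17.85
eef_pos: [553.8, 40.6, 104.2]
tool_rot: [3.141, -0.0, 1.553]
force: [1.0, -0.5, -1.0]
width: 17.4
17.85 [553.8  40.6 104.2] [179.95  -0.    89.01] F [ 1.  -0.5 -1. ] w 17.4
shift [-0.6 -0.4  7.2] rot [ 0.05 -0.    0.01]
```

View pics/s9.png

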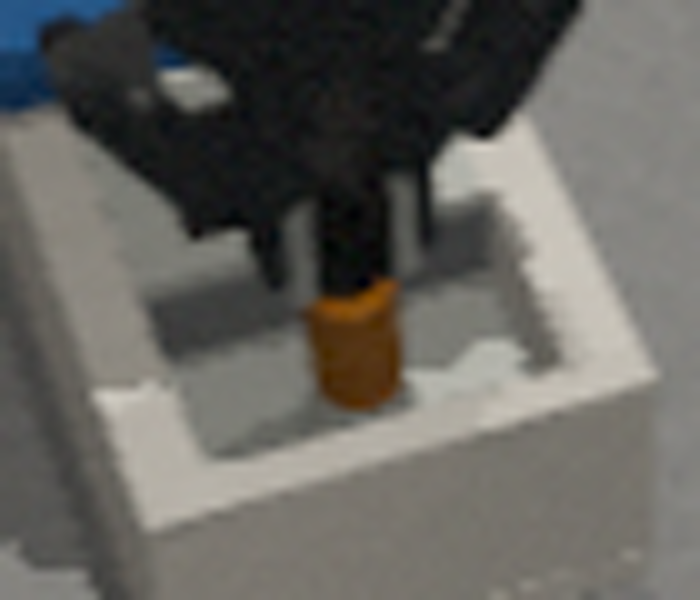

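```bash
python3 -m jog '-0.5 0 3 0 0 0 -1;-0.5 0 6 0 0 0 -1;-0.5 0 8 0 0 0 -1;-0.5 0 8 0 0 0 -1' | sed -n '1,4p'
```

```text
clock: 18.45
eef_pos: [553.2, 40.1, 95.6]
tool_rot: [-3.141, 0.0, 1.554]
force: [0.6, -0.5, 0.4]
```

```bash
python3 -m jog '0 0 1 0 0 0 -1;0 0 2 0 0 0 -1;0 0 2 0 0 0 -1' | sed -n '1,4p'
```

```text
clock: 18.82
eef_pos: [553.4, 40.1, 93.8]
tool_rot: [-3.141, -0.0, 1.554]
force: [0.0, -0.9, -0.6]
```

```bash
python3 -m jog '0 0 1 0 0 0 -1;0 0 2 0 0 0 -1;0 0 2 0 0 0 -1' | sed -n '1,4p'
```

```text
clock: 19.2
eef_pos: [553.3, 40.1, 91.7]
tool_rot: [-3.141, 0.0, 1.553]
force: [-0.1, 0.3, -1.3]
```

```bash
python3 -m jog '0 0 1 0 0 0 -1;0 0 2 0 0 0 -1;0 0 3 0 0 0 -1;0 0 3 0 0 0 -1' | sed -n '1,4p'
```

```text
clock: 19.7
eef_pos: [553.3, 40.1, 88.7]
tool_rot: [-3.141, -0.0, 1.554]
force: [0.2, 0.1, -0.4]
```

```bash
python3 -m jog '0 0 1 0 0 0 -1;0 0 2 0 0 0 -1;0 0 3 0 0 0 -1;0 0 4 0 0 0 -1;0 0 4 0 0 0 -1' | sed -n '1,4p'
```

```text
clock: 20.32
eef_pos: [553.3, 40.1, 84.7]
tool_rot: [-3.141, -0.0, 1.554]
force: [-0.0, -1.1, -0.3]
```

```bash
python3 -m jog '0 0 2 0 0 0 -1;0 0 4 0 0 0 -1;0 0 6 0 0 0 -1;0 0 8 0 0 0 -1;0 0 10 0 0 0 -1;0 0 10 0 0 0 -1' | sed -n '1,4p'
```

```text
clock: 21.08
eef_pos: [553.2, 40.1, 74.6]
tool_rot: [-3.141, 0.0, 1.554]
force: [-0.2, -0.1, -1.2]
```

```bash
python3 -m jog '0 0 2 0 0 0 -1;0 0 4 0 0 0 -1;0 0 6 0 0 0 -1;0 0 8 0 0 0 -1;0 0 10 0 0 0 -1;0 0 12 0 0 0 -1;0 0 14 0 0 0 -1;0 0 15 0 0 0 -1' | sed -n '1,4p'
```

```text
clock: 22.08
eef_pos: [553.3, 40.1, 59.7]
tool_rot: [-3.141, -0.0, 1.554]
force: [0.3, 0.4, -1.1]
```

```bash
python3 -m jog '0 0 1 0 0 0 -1;0 0 2 0 0 0 -1;0 0 2 0 0 0 -1' | sed -n '1,4p'
```

```text
clock: 22.45
eef_pos: [553.4, 40.1, 57.8]
tool_rot: [-3.141, -0.0, 1.554]
force: [0.1, 0.3, -0.1]
```

```bash
python3 -m jog '0 0 1 0 0 0 -1;0 0 1 0 0 0 -1' | sed -n '1,4p'
```

```text
clock: 22.7
eef_pos: [553.3, 40.1, 56.8]
tool_rot: [-3.141, -0.0, 1.553]
force: [-0.1, 0.7, -0.4]
```

```bash
python3 -m jog '0 0 1 0 0 0 -1;0 0 1 0 0 0 -1' | sed -n '1,4p'
```

```text
clock: 22.95
eef_pos: [553.3, 40.2, 55.7]
tool_rot: [-3.141, -0.0, 1.554]
force: [0.1, 0.3, -1.0]
```

```bash
python3 -m jog '0 0 0.5 0 0 0 -1;0 0 0.5 0 0 0 -1' | sed -n '1,4p'
```

```text
clock: 23.2
eef_pos: [553.5, 40.1, 55.4]
tool_rot: [3.141, -0.0, 1.553]
force: [0.3, -0.1, -0.4]
```

```bash
python3 -m jog '0 0 0.5 0 0 0 -1;0 0 0.5 0 0 0 -1' | sed -n '1,4p'
```

```text
clock: 23.45
eef_pos: [553.6, 40.1, 55.3]
tool_rot: [3.141, -0.0, 1.553]
force: [-0.6, -0.1, 5.0]
```

```bash
python3 -m jog '0 0 0.5 0 0 0 -1;0 0 0.5 0 0 0 -1' | sed -n '1,4p'
```

```text
clock: 23.7
eef_pos: [553.8, 40.1, 55.2]
tool_rot: [3.141, -0.0, 1.553]
force: [-1.3, -0.8, 8.5]
```

The vial is standing on the well floor (TCP 55.3, as predicted). Now I release it and lift.

```bash
python3 -m jog '0 0 -0.7 0 0 0 -1;0 0 -0.7 0 0 0 -0.2;0 0 -0.7 0 0 0 -0.2;0 0 -0.7 0 0 0 -0.2;0 0 -0.7 0 0 0 -0.2' | sed -n '1,5p'
```

```text
clock: 24.32
eef_pos: [553.3, 40.1, 54.9]
tool_rot: [-3.141, 0.0, 1.554]
force: [0.8, -0.4, -0.1]
width: 34.1
```

```bash
python3 -m jog '0 0 -10 0 0 0 -0.2;0 0 -25 0 0 0 -0.2;0 0 -50 0 0 0 -0.2;30 0 -80 0 0 0 -0.2;60 0 -100 0 0 0 -0.2;90 0 -100 0 0 0 -1;110 0 -100 0 0 0 -1;110 0 -100 0 0 0 -1' | sed -n '1,5p'
python3 - <<'E'
from h import *
st()
d=grab('side'); cv2.imwrite('pics/s10.png',cv2.resize(d['image'][180:260,260:350,::-1],(675,600),interpolation=2))
W=cloud(d); im=d['image'].astype(int)
m=(np.hypot(W[...,0]-553.4,W[...,1]-40)<14)&(W[...,2]>58)&(W[...,2]<90)
print(np.round(W[m].mean(0),1),np.round(np.percentile(W[m][:,2],[50,90,98]),1))
go(554.8,101,120,89)
E
```

```text
clock: 25.32
eef_pos: [555.0, 151.7, 155.2]
tool_rot: [-3.141, -0.001, 1.557]
force: [0.2, -0.2, -0.3]
width: 0.2
25.32 [555.  151.7 155.2] [-1.7999e+02 -3.0000e-02  8.9180e+01] F [ 0.2 -0.2 -0.3] w 0.2
[553.   36.1  69. ] [70.7 73.6 75.1]
shift [-48.7   0.6  35.1] rot [-0.02  0.04  0.05]
```

View pics/s10.png

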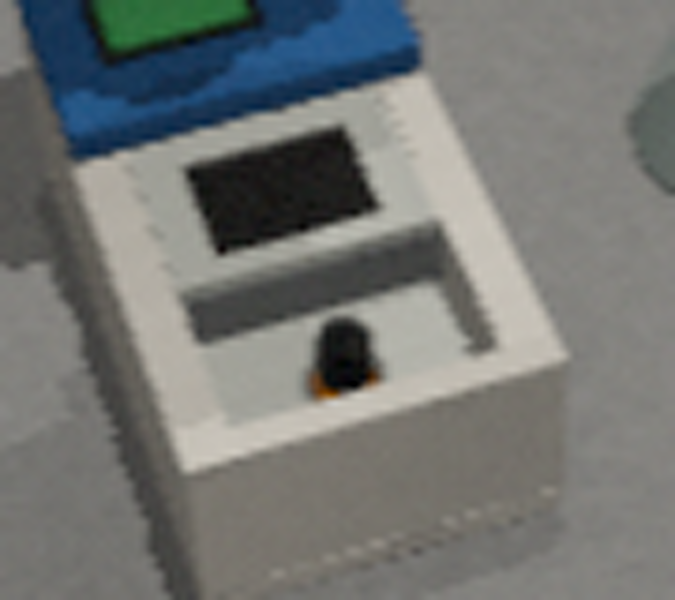

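The vial stands in the well: cap at side (306,227), top z about 72, below the shutter's underside at 76. Now the closing stroke.

```bash
python3 -m jog '-48 0 20 0 0 0 -1;-48 0 45 0 0 0 -1;-48 0 60 0 0 0 -1;-48 0 67 0 0 0 -1;-48 0 69 0 0 0 -1;-48 0 69 0 0 0 -1;-48 0 69 0 0 0 -1' | sed -n '1,5p'
```

```text
clock: 26.25
eef_pos: [554.8, 102.4, 86.6]
tool_rot: [3.141, -0.0, 1.554]
force: [0.6, 0.6, 0.5]
width: 0.4
```

```bash
python3 -m jog '0 0 0 0 0 0 -1;0 0 1 0 0 0 -1;0 0 1 0 0 0 -1' | sed -n '1,5p'
```

```text
clock: 26.62
eef_pos: [554.4, 102.1, 85.0]
tool_rot: [-3.142, -0.0, 1.554]
force: [0.1, 0.5, 0.2]
width: 0.2
```

```bash
python3 -m jog '0 0 1 0 0 0 -1;0 0 2 0 0 0 -1;0 0 2 0 0 0 -1' | sed -n '1,4p'
```

```text
clock: 27.0
eef_pos: [554.4, 102.1, 82.9]
tool_rot: [-3.141, 0.0, 1.554]
force: [0.2, 0.1, -1.2]
```

```bash
python3 -m jog '0 0 0.7 0 0 0 -1;0 0 0.7 0 0 0 -1' | sed -n '1,4p'
```

```text
clock: 27.25
eef_pos: [554.5, 102.1, 82.5]
tool_rot: [3.141, -0.0, 1.554]
force: [-0.8, 0.3, 1.9]
```

```bash
python3 -m jog '0 0 0.4 0 0 0 -1;0 0 0.4 0 0 0 -1' | sed -n '1,4p'
```

```text
clock: 27.5
eef_pos: [554.5, 102.1, 82.4]
tool_rot: [3.141, -0.0, 1.553]
force: [-1.5, -0.4, 5.6]
```

```bash
python3 -m jog '0 0 0.4 0 0 0 -1;0 0 0.4 0 0 0 -1' | sed -n '1,4p'
```

```text
clock: 27.75
eef_pos: [554.5, 102.1, 82.4]
tool_rot: [3.141, -0.0, 1.553]
force: [-2.8, 0.7, 8.9]
```

```bash
python3 -m jog '0 0 0.4 0 0 0 -1;0 0 0.4 0 0 0 -1' | sed -n '1,4p'
```

```text
clock: 28.0
eef_pos: [554.6, 102.1, 82.4]
tool_rot: [3.141, -0.001, 1.553]
force: [-3.2, -0.7, 12.5]
```

```bash
python3 -m jog '0 0 0.2 0 0 0 -1;-1 0 0.2 0 0 0 -1;-2 0 0.2 0 0 0 -1' | sed -n '1,4p'
```

```text
clock: 28.38
eef_pos: [554.6, 102.0, 82.3]
tool_rot: [3.141, -0.003, 1.554]
force: [-2.8, 4.9, 12.8]
```

```bash
python3 -m jog '-1 0 0 0 0 0 -1;-2 0 0 0 0 0 -1;-3 0 0 0 0 0 -1;-4 0 0 0 0 0 -1' | sed -n '1,4p'
```

```text
clock: 28.88
eef_pos: [554.5, 99.1, 82.3]
tool_rot: [3.141, -0.004, 1.555]
force: [-3.4, 5.6, 13.0]
```

```bash
python3 -m jog '-1 0 0.15 0 0 0 -1;-2.5 0 0.15 0 0 0 -1;-4 0 0.15 0 0 0 -1;-5.5 0 0.15 0 0 0 -1;-7 0 0.15 0 0 0 -1;-8.5 0 0.15 0 0 0 -1;-10 0 0.15 0 0 0 -1;-11.5 0 0.15 0 0 0 -1' | sed -n '1,4p'
```

```text
clock: 29.88
eef_pos: [554.2, 87.6, 82.3]
tool_rot: [3.141, -0.004, 1.555]
force: [-3.7, 5.0, 14.6]
```

```bash
python3 -m jog '-1.5 0 0 0 0 0 -1;-3 0 0 0 0 0 -1;-4.5 0 0 0 0 0 -1;-6 0 0 0 0 0 -1;-7.5 0 0 0 0 0 -1;-9 0 0 0 0 0 -1;-10.5 0 0 0 0 0 -1;-12 0 0 0 0 0 -1' | sed -n '1,4p'
```

```text
clock: 30.88
eef_pos: [553.9, 75.6, 82.3]
tool_rot: [3.141, -0.004, 1.555]
force: [-3.4, 4.6, 15.1]
```

```bash
python3 -m jog '-1.5 0 0 0 0 0 -1;-3 0 -0.05 0 0 0 -1;-4.5 0 -0.05 0 0 0 -1;-6 0 -0.05 0 0 0 -1;-7.5 0 -0.05 0 0 0 -1;-9 0 -0.05 0 0 0 -1;-10.5 0 -0.05 0 0 0 -1;-12 0 -0.05 0 0 0 -1' | sed -n '1,4p'
```

```text
clock: 31.88
eef_pos: [553.6, 63.5, 82.3]
tool_rot: [-3.141, -0.004, 1.555]
force: [-3.1, 4.9, 13.4]
```

```bash
python3 -m jog '-1.5 0 0 0 0 0 -1;-3 0 0 0 0 0 -1;-4.5 0 0 0 0 0 -1;-6 0 0 0 0 0 -1;-7.5 0 0 0 0 0 -1;-9 0 0 0 0 0 -1;-10.5 0 0 0 0 0 -1;-12 0 0 0 0 0 -1' | sed -n '1,4p'
```

```text
clock: 32.88
eef_pos: [553.3, 51.4, 82.3]
tool_rot: [-3.141, -0.004, 1.555]
force: [-4.3, 5.7, 14.3]
```

```bash
python3 -m jog '-1 0 0 0 0 0 -1;-2 0 0 0 0 0 -1;-3 0 0 0 0 0 -1;-4 0 0 0 0 0 -1;-5 0 0 0 0 0 -1;-6 0 0 0 0 0 -1;-7 0 0 0 0 0 -1' | sed -n '1,4p'
```

```text
clock: 33.75
eef_pos: [553.2, 44.4, 82.3]
tool_rot: [-3.141, -0.004, 1.555]
force: [-4.8, 5.1, 16.1]
```

```bash
python3 -m jog '0 0 -0.1 0 0 0 -1;-1 0 -0.1 0 0 0 -1;-2 0 -0.1 0 0 0 -1;-3 0 -0.1 0 0 0 -1' | sed -n '1,4p'
```

```text
clock: 34.25
eef_pos: [553.1, 42.0, 82.3]
tool_rot: [-3.141, -0.005, 1.555]
force: [-3.6, 8.3, 13.4]
```

```bash
python3 -m jog '-0.7 0 0 0 0 0 -1;-1.4 0 0 0 0 0 -1' | sed -n '1,4p'
```

```text
clock: 34.5
eef_pos: [553.1, 41.9, 82.3]
tool_rot: [-3.141, -0.006, 1.556]
force: [-3.6, 9.2, 14.7]
```

The tips stop dead at y 42 after a 60 mm stroke, with the side force rising to 9 N. That is the closed stop. I lift off and check.

```bash
python3 -m jog '-0.4 0 0 0 0 0 -1;-0.4 0 0 0 0 0 -1' | sed -n '2,4p'; python3 -m jog '1.5 0 0 0 0 0 -1;2 0 -1 0 0 0 -1;2 0 -4 0 0 0 -1;2 0 -40 0 0 0 -1;2 0 -90 0 0 0 -1;60 -50 -120 0 0 0 -1;120 -100 -120 0 0 0 -1;180 -150 -120 0 0 0 -1' | sed -n '1,5p'; python3 -m jog '60 -50 0 0 0 0 -1; 120 -100 0 0 0 0 -1;180 -100 0 0 0 0 -1;180 -100 0 0 0 0 -1;180 -100 0 0 0 0 -1'| sed -n '1,5p'
python3 - <<'E'
from h import *
d=grab('side'); cv2.imwrite('pics/s11.png',d['image'][:,:,::-1]); cv2.imwrite('pics/s11c.png',cv2.resize(d['image'][170:270,250:350,::-1],(600,600),interpolation=2))
t=grab('top'); cv2.imwrite('pics/t11.png',cv2.resize(t['image'][170:260,260:470,::-1],None,fx=3.8,fy=3.8,interpolation=2))
for n in('top','side'):
    d=load(n);im=d['image'].astype(int).sum(2); W=cloud(d)
    m=(im<150)&(abs(W[...,0]-555)<40)&(abs(W[...,1]-43)<30)&(abs(W[...,2]-82)<8)
    v,u=np.nonzero(m); print('pad',ray(d,u.mean(),v.mean(),82.4),len(u))
E
```

```text
eef_pos: [553.1, 41.9, 82.3]
tool_rot: [-3.141, -0.007, 1.557]
force: [-3.4, 9.5, 14.8]
clock: 35.75
eef_pos: [437.0, 181.5, 200.3]
tool_rot: [3.14, -0.001, 1.552]
force: [-0.2, 1.2, -0.1]
width: -0.2
clock: 36.38
eef_pos: [340.2, 363.9, 199.4]
tool_rot: [3.141, 0.0, 1.557]
force: [-1.0, -1.1, -0.3]
width: -0.3
pad [554.87080453  42.45332722  82.4       ] 162
pad [552.3165133   41.76923243  82.4       ] 280
```

View pics/s11.png

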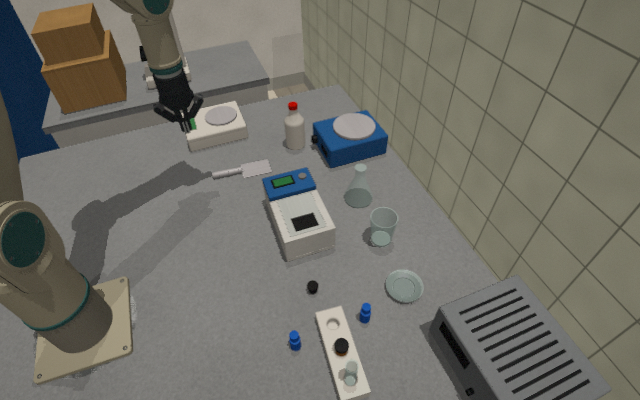

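View pics/s11c.png

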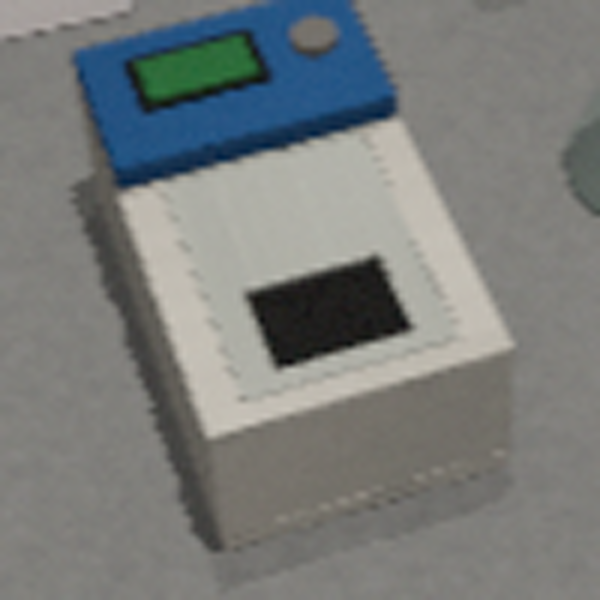

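View pics/t11.png

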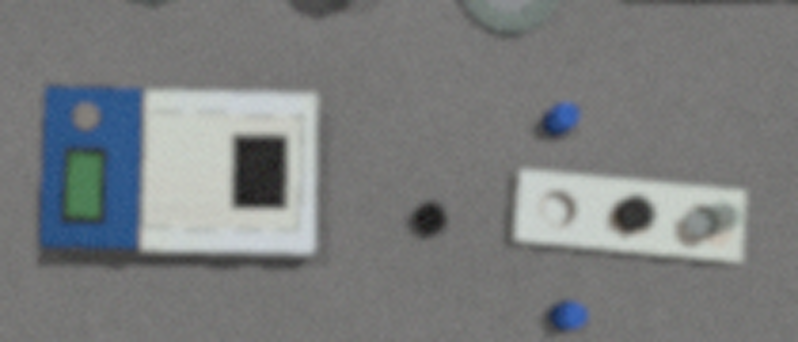

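The pictures show the shutter flush with the front wall and the patch back at y about 42. The first rack hole is empty, the bystanders have not moved, and the arm is clear.

```bash
python3 -m jog '0 0 0 0 0 0 -1;0 0 0 0 0 0 -1' | sed -n '1,5p'; python3 -c "
from cell import ctrl
print(ctrl.finish_job())"
```

```text
clock: 36.72
eef_pos: [341.4, 361.1, 199.9]
tool_rot: [-3.142, 0.0, 1.551]
force: [0.4, -0.8, -0.0]
width: -0.3
the job is handed in; nothing more can be done
None
```

The vial is in the well and the shutter is fully closed over it; I handed the job in at 36.7 s. I dragged the shutter open with shut fingertips, stood the narrow-capped amber vial on the well floor, let go, and dragged the shutter closed the same way.

- **Pressing force:** the highest reading on the shutter was about 16 N. Readings came only at the end of each move, so a brief higher peak in between would not show.
- **Shutter:** it came up against a stop at both ends, and the closing stroke was 60 mm. The final images show it flush with the front wall and the patch at y about 42, as expected. The fingertips moved only 58 mm while opening, so they probably slipped about 2 mm, but the patch stood where it should for fully open.
- **Vial:** before closing, its top measured about 72 mm, below the shutter's underside at 76 mm. The gripper read about 17.5 mm on the 20 mm cap, but the hold stayed firm.
- **Bystanders:** none looked moved in the last pictures. I did not measure their positions again.

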